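Lay the slab glass on its cut-line drawings

TASK

Lay each of the four pieces of slab glass flat on the drawing that has its shape and colour, centred on the red outline and turned to fit it, ready for casting. Set each piece down gently rather than dropping it, and leave the red-lidded pigment jar and the glass muller standing where they are.

Things in the scene. Friction and masses are not known exactly. Their poses are not given: they have to be found in the camera images.
- rondel (a point): Loose piece of blue slab glass, round slab (rondel), 60 in diameter; 22 thick, upright sides, top edge bevelled by 2.5; 0.12 to 0.23 kg. The point is its centre, half-way up (11 above the panel); z up. Its heading does not matter. Sizes in mm.
- lozenge (a point): Loose piece of ruby red slab glass, lozenge, 92 corner to corner along its x axis, 58 along its y axis; opposite sides are parallel, 49 apart, their normals 58 degrees either side of its x axis; 22 thick, upright sides, top edge bevelled by 2.5; 0.12 to 0.23 kg. The point is its centre, half-way up (11 above the panel); z up. Either way round is right. Sizes in mm.
- strip (a point): Loose piece of amber slab glass, border strip: oblong, 92 along its x axis by 36 along its y axis; 22 thick, upright sides, top edge bevelled by 2.5; 0.12 to 0.23 kg. The point is its centre, half-way up (11 above the panel); z up. Either way round is right. Sizes in mm.
- almond (a point): Loose piece of green slab glass, pointed oval (almond): 92 point to point along its x axis, 52 across the middle along its y axis, both long sides curved; 22 thick, upright sides, top edge bevelled by 2.5; 0.12 to 0.23 kg. The point is its centre, half-way up (11 above the panel); z up. Either way round is right. Sizes in mm.
- draw_rondel: Paper cut-line sheet, 126 (x) by 96 (y), under 1 thick, taped flat on the light panel, black tape at its corners; in its middle, in bold red line, the round outline, 60 in diameter, washed pale blue. The origin is the outline's centre on the panel's surface, which lies 6 above the table top; z up. Sizes in mm.
- draw_lozenge: Paper cut-line sheet, 126 (x) by 96 (y), under 1 thick, taped flat on the light panel, black tape at its corners; in its middle, in bold red line, the lozenge outline, 92 along its x axis and 58 along its y axis, washed pale red. The origin is the outline's centre on the panel's surface, which lies 6 above the table top; z up. Sizes in mm.
- draw_strip: Paper cut-line sheet, 126 (x) by 96 (y), under 1 thick, taped flat on the light panel, black tape at its corners; in its middle, in bold red line, the oblong outline, 92 along its x axis by 36 along its y axis, washed pale amber. The origin is the outline's centre on the panel's surface, which lies 6 above the table top; z up. Sizes in mm.
- draw_almond: Paper cut-line sheet, 126 (x) by 96 (y), under 1 thick, taped flat on the light panel, black tape at its corners; in its middle, in bold red line, the almond outline, 92 along its x axis and 52 along its y axis, washed pale green. The origin is the outline's centre on the panel's surface, which lies 6 above the table top; z up. Sizes in mm.
- jar_mid (a point): Loose pigment jar with dark brown contents, paper band and red lid, 54 in diameter, 75 tall, standing among the glass and the sheets. The point is its centre, half-way up. To be left standing where it is. Sizes in mm.
- muller_mid (a point): Loose glass muller (pale blue-green grinding tool with a foot 60 in diameter, a waist and a knob), 95 tall, standing on its foot near one side of the panel. The point is on its axis, half-way up. To be left standing where it is. Sizes in mm.
Not all that is in view belongs to the job. Of the things that look like the part that bears almond, the larger one is meant.

How it is judged:
At the end, for the whole second after the job is handed in: Each of the four glass pieces lies flat and at rest on the light panel, its centre within 10 mm of the centre of its own drawing's outline, and the lozenge, strip and almond turned within 0.17 rad (10 degrees) of their outlines, either way round (horizontal distance between rondel and draw_rondel below 0.01 m and height (world z) of each of rondel, lozenge, strip, almond below 0.022 m and angle between each of rondel, lozenge, strip, almond's own z axis and vertical below 0.1 rad and linear speed of each of glass_rondel, glass_lozenge, glass_strip, glass_almond below 0.01 m/s and horizontal distance between lozenge and draw_lozenge below 0.01 m and angle between the x axis of lozenge and the x axis of draw_lozenge, either way round below 0.17 rad and horizontal distance between strip and draw_strip below 0.01 m and angle between the x axis of strip and the x axis of draw_strip, either way round below 0.17 rad and horizontal distance between almond and draw_almond below 0.01 m and angle between the x axis of almond and the x axis of draw_almond, either way round below 0.17 rad); the robot touches nothing.
It fails at once if a piece of glass is let go with its underside more than 20 mm above the panel ((height (world z) of rondel above 0.037 m and contact force between the fingers and glass_rondel below 0.01 N) or (height (world z) of lozenge above 0.037 m and contact force between the fingers and glass_lozenge below 0.01 N) or (height (world z) of strip above 0.037 m and contact force between the fingers and glass_strip below 0.01 N) or (height (world z) of almond above 0.037 m and contact force between the fingers and glass_almond below 0.01 N)).
It fails at once if the jar is knocked over or shifted by more than 25 mm (distance of jar_mid from where it was at the start of the episode above 0.025 m).
It fails at once if the muller is knocked over or shifted by more than 25 mm (distance of muller_mid from where it was at the start of the episode above 0.025 m).
It also fails if it takes over 112 s, if anything falls off the work surface, if the arm or the gripper's body presses on something with over 40 N, if the wrist force passes 120 N, or if a joint passes its speed limit or range.

ROBOT

A 6-joint arm with a two-finger parallel gripper is mounted at the origin on the work surface. World frame = base frame: x ahead of the robot, y to its left, z up, the work surface at z = 0. Lengths are in m, angles in rad, forces in N, time in s.
With the tool pointing down it reaches from about 0.225 to 0.875 m from the base axis. Payload 3.4 kg.
Tool frame: the origin (TCP) lies on the centre line of the jaws, within the pads' length; the fingertips stand 11 mm ahead of it and the grasp point (between the pads) lies 8 mm behind it; z points along the fingers, y is the line along which they close (so a half turn about z gives the same grasp; the last joint's range is limited). The gripper opens to 85 mm and grips with 20 to 120 N. Pads are 22 mm wide; open, the fingers measure 114 mm over their backs; the gripper's body (76 mm by 85 mm) begins 54 mm behind the grasp point. The pads swing forward as they close: fully open they stand 13 mm farther back than shut.
Start: joints at [-1.329, 0.276, 1.505, -0, 1.361, -0.121], TCP at [0.204, -0.538, 0.242] pointing down, gripper open.
Joint ranges: [-2.89, 2.89], [-0.75, 2.08], [0.22, 2.7], [-1.18, 4.32], [0.11, 2.71], [-2.7, 2.7]. Speed limits (rad/s): [2.57, 2.57, 3.14, 3.14, 3.14, 3.14].

INTERFACE

Orientations are given as a unit quaternion [w, x, y, z].
In Python, from rig import manip, eyes, job gives the robot as it stands.
- The arm moves only by the tool drive_tool, never from a script. Its argument "rows" is a list of rows, each a list of 3 entries, a list of its own where there are three numbers: the turn, a rotation vector about the world's x, y, z in rad, then the shift along the world's x, y, z in cm, then the finger opening in cm, from 0 to 8.54. A call has 1 to 8 rows; each row shifts and turns the commanded pose from where the row before left it; what a row does not reach is not made up. A row lasts 1/8 s, in which the tool goes at most 62.5 mm and 10.7 degrees, less where a joint would pass 70% of its speed; a pose out of reach is approached as far as the arm can. A call is refused whole if a number of a shift passes 6.25 or a number of a turn 0.188, either way. A call with a gripper value outside its range is refused whole. The fingers move at their own pace and stop on an object; "force" is the grip in N (left out, the last holds). Time passes only in rows, so rows that do not move let the fingers close. It gives the time, the measured TCP pose, the force, the opening and the grip force at its end, in the units of the state.
- manip.get_state(): the state, without advancing time (a new reading comes with each control period).
- eyes.get_image(name): name is "scene" or "top" or "wrist"; returns the picture (400x640x3 uint8, red, green, blue); there is no depth.
- eyes.get_calibration(name): a dict with "camera_matrix" (3x3 intrinsics, pixels), "view" (4x4, takes a point from world to camera coordinates). Camera axes: x right, y up, looking along -z (the intrinsics and any distortion apply to the point x, -y, -z); pixel columns grow to the right and rows downward; lengths in m; the calibration is good to about 2 mm. A picture is of the moment at which its call begins: read the wrist's pose just before it. get_calibration takes no time and is no camera call; for the wrist camera it gives the pose at the moment of the call.
- job.sign_off(): hands the job in; it is judged then, once.
The state is a dict: "clock": time; "qpos": joint angles; "qd": joint speeds; "effort": joint torques, N m; "position": TCP position; "ee_rot": TCP orientation; "contact_force": force on the tool from outside, world axes, zero at the start; "moment": the same for the moment, N m; "width": finger opening in m; "gripper_force": force on a finger pad.
Only numpy, scipy, OpenCV 4.12 (cv2) and the standard library are available. Lean on these libraries where they do the work, as an engineer would, in place of code of your own. Each camera call takes 0.05 s, during which the arm holds its last target. There are 200 camera calls.

## Working session

There is one attempt and no reset: what is moved stays moved. The work goes in short steps, Python scripts to look and compute and a tool call to move; the robot and the scene stay as the last step left them, time stands still between calls to the robot, and variables do not carry over. Pictures are saved under pics/ and viewed, at most 14 in all, crops included, and the job is handed in when it is done.

Besides the shell and the picture viewer there is one more tool, called after "Emit:" as name(argument=value, ...), one argument or row to a line, values as JSON. drive_tool: Moves the arm, as the interface text tells. Its arguments: {"type":"object","properties":{"rows":{"type":"array"},"force":{"type":"number"}},"required":["rows"]}

```bash
mkdir -p pics
cat > h.py <<'E'
import sys; sys.path.insert(0,'.')
import numpy as np, cv2, json
from rig import manip, eyes, job
def snap(n,f):
    c=eyes.get_calibration(n); im=eyes.get_image(n); cv2.imwrite(f'pics/{f}.png',im[...,::-1]); 
    np.savez(f'pics/{f}.npz',K=c['camera_matrix'],V=c['view'],D=np.array(c.get('distortion',np.zeros(5)),float)); return c,im
def world(f,uv,z):
    d=np.load(f'pics/{f}.npz'); K,V,D=d['K'],d['V'],d['D']
    p=cv2.undistortPoints(np.array(uv,float).reshape(-1,1,2),K,D).reshape(-1,2)
    r=np.c_[p[:,0],-p[:,1],-np.ones(len(p))]@V[:3,:3]
    o=-V[:3,:3].T@V[:3,3]; return o+r*((z-o[2])/r[:,2])[:,None]
E
python3 - <<'E'
from h import *
for n in('top','scene'):
    c,im=snap(n,n+'0'); print(c)
s=manip.get_state();print(s)
E
```

```text
{'camera_matrix': array([[504.15920942,   0.        , 306.88005786],
       [  0.        , 504.15920942, 193.91794205],
       [  0.        ,   0.        ,   1.        ]]), 'view': array([[-1.21455372e-03, -9.99958387e-01, -9.04151519e-03,
        -5.58418586e-03],
       [ 9.99252029e-01, -1.56306160e-03,  3.86385771e-02,
        -4.04362166e-01],
       [-3.86511016e-02, -8.98782377e-03,  9.99212345e-01,
        -1.30011315e+00],
       [ 0.00000000e+00,  0.00000000e+00,  0.00000000e+00,
         1.00000000e+00]])}
{'camera_matrix': array([[486.5645329 ,   0.        , 316.00828806],
       [  0.        , 486.5645329 , 199.21995411],
       [  0.        ,   0.        ,   1.        ]]), 'view': array([[-0.20847551,  0.97798269,  0.00937162,  0.09801989],
       [-0.53287802, -0.12161757,  0.83740682,  0.16947274],
       [ 0.82010913,  0.16958489,  0.54649976, -1.8789035 ],
       [ 0.        ,  0.        ,  0.        ,  1.        ]])}
{'clock': 0.1, 'qpos': array([-1.32897191e+00,  2.76533628e-01,  1.50598315e+00, -1.27585984e-05,
        1.36071921e+00, -1.21014969e-01]), 'qd': array([-0.00051646, -0.00089057, -0.00326049,  0.00017228,  0.00182908,
       -0.00045941]), 'effort': array([ 2.71640631e-03, -4.17696941e+01, -2.46406353e+01,  1.21194617e-06,
        5.76719598e-03, -5.62628856e-06]), 'position': array([ 0.20395961, -0.53713201,  0.24153445]), 'ee_rot': array([-8.19794356e-04,  9.83587961e-01,  1.80427403e-01, -5.58291204e-05]), 'contact_force': array([-1.35602697, -0.30680083,  0.08035667]), 'moment': array([ 0.02075284,  0.01037225, -0.01561187]), 'gripper_force': 0.0, 'width': 0.085672614075756}
```

View pics/top0.png

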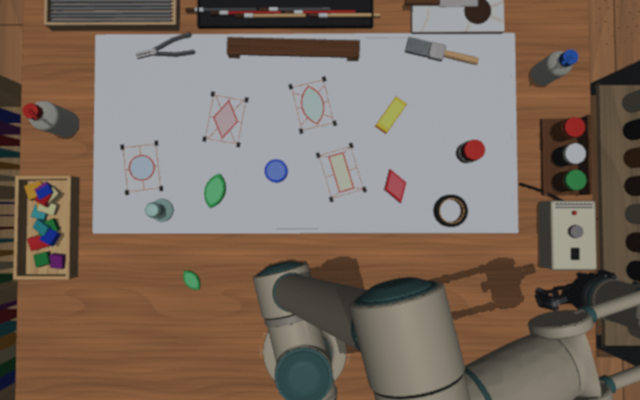

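View pics/scene0.png

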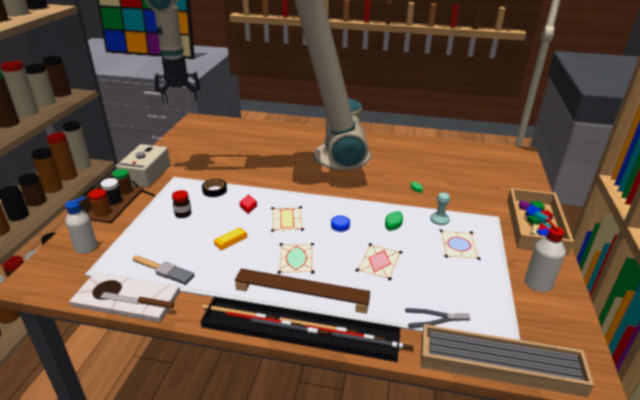

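```bash
cat > seg.py <<'E'
from h import *
def comps(f,z,sat,lo,hi,amin,roi=None):
    im=cv2.imread(f'pics/{f}.png'); h=cv2.cvtColor(im,cv2.COLOR_BGR2HSV)
    m=((h[...,1]>sat[0])&(h[...,1]<=sat[1])&(h[...,2]>40)).astype(np.uint8)
    H=h[...,0].astype(int); m&=(((H>=lo)&(H<=hi)) if lo<=hi else ((H>=lo)|(H<=hi))).astype(np.uint8)
    if roi: k=np.zeros_like(m); k[roi[1]:roi[3],roi[0]:roi[2]]=1; m&=k
    out=[]
    for c in cv2.findContours(m,cv2.RETR_EXTERNAL,cv2.CHAIN_APPROX_NONE)[0]:
        if cv2.contourArea(c)<amin: continue
        w=world(f,c.reshape(-1,2),z)[:,:2]*1000
        M=cv2.moments(w.astype(np.float32).reshape(-1,1,2)); cx,cy=M['m10']/M['m00'],M['m01']/M['m00']
        a=.5*np.arctan2(2*M['mu11'],M['mu20']-M['mu02'])
        r=cv2.minAreaRect(w.astype(np.float32)); 
        px=c.reshape(-1,2).mean(0)
        out.append((px.round().tolist(),round(cx,1),round(cy,1),round(float(np.degrees(a)),1),[round(x,1) for x in r[1]],round(r[2],1)))
    return out
E
python3 - <<'E'
from seg import *
R=(100,70,510,232)
print('blue',comps('top0',.017,(150,255),100,130,80,R))
print('red',comps('top0',.017,(150,255),165,8,80,R))
print('amber',comps('top0',.017,(150,255),18,35,80,R))
print('green',comps('top0',.017,(110,255),45,90,80,R), comps('top0',.017,(110,255),45,90,40,(170,260,220,300)))
im=cv2.imread('pics/top0.png')
c=im[75:225,115:415]
cv2.imwrite('pics/crop1.png',cv2.resize(c,None,fx=2.66,fy=2.66,interpolation=cv2.INTER_CUBIC))
E
```

```text
blue [([276.0, 170.0], 464.5, 74.3, 37.3, [55.0, 53.0], 45.0)]
red [([473.0, 150.0], 517.0, -434.5, -72.6, [51.5, 46.6], 89.9)]
amber []
green [([215.0, 190.0], 413.8, 232.1, -15.8, [80.0, 49.1], 0.3)] [([191.0, 280.0], 184.7, 290.1, 39.7, [52.9, 35.3], 63.7)]
```

View pics/crop1.png

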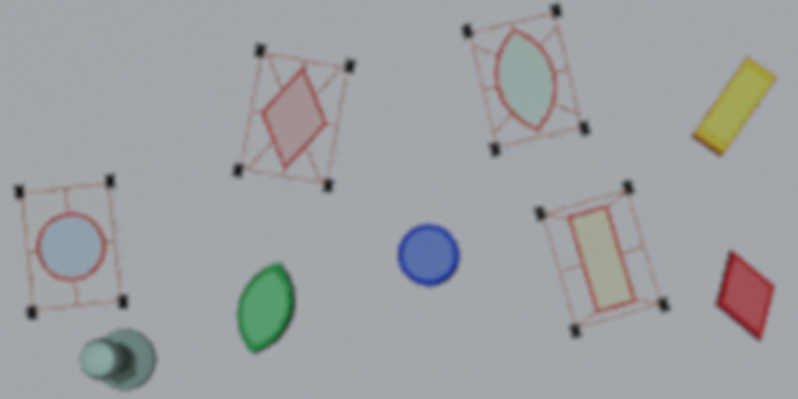

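Run:
```python
from h import *
def W(p,z): return world('top0',(np.array(p,float)+.5)/2.66-.5+[115,75],z)[:,:2]*1000
# sheets: tapes ordered around, first edge along 126 axis
for n,t in dict(rondel=[(19,191),(32,312),(123,301),(110,181)],lozenge=[(260,50),(238,170),(328,185),(350,66)],
  almond=[(467,31),(495,149),(585,128),(556,11)],strip=[(540,213),(575,330),(664,305),(628,187)]).items():
    w=W(t,.006); c=w.mean(0); d=(w[1]-w[0])+(w[2]-w[3]); e=(w[3]-w[0])+(w[2]-w[1])
    print('draw',n,c.round(1),np.degrees(np.arctan2(d[1],d[0])).round(1),(np.hypot(*d)/2).round(1),(np.hypot(*e)/2).round(1))
for n,t in dict(loz=[(732,251),(760,339),(773,287),(717,305)],almond=[(280,264),(254,352),(294,298),(238,313)]).items():
    w=W(t,.022); d=w[1]-w[0]; e=w[3]-w[2]
    print(n,w.mean(0).round(1),np.degrees(np.arctan2(d[1],d[0])).round(1),np.hypot(*d).round(1),np.hypot(*e).round(1))
w=W([(748,58),(692,135),(721,154),(776,77)],.022);d=w[1]-w[0]
print('strip',w.mean(0).round(1),np.degrees(np.arctan2(d[1],d[0])).round(1),np.hypot(*d).round(1),np.hypot(*(w[2]-w[1])).round(1))
print('rondel',W([(429,255)],.02),'muller base',W([(127,359)],.006),'outl centres',W([(71,247),(294,117),(525,79),(601,259)],.006))
print('jar',world('top0',[(470,152)],.04))
```

```text
draw rondel [474.8 425.9] -173.2 119.5 90.0
draw lozenge [601.2 207.3] 169.9 120.1 90.1
draw almond [638.1 -20.7] -166.6 119.8 90.3
draw strip [461.5 -94.7] -163.4 120.2 90.1
loz [ 424.4 -232.1] -162.8 88.9 56.7
almond [414.3 230.3] 163.8 88.6 56.0
strip [ 608.3 -222.7] 143.9 92.9 33.5
rondel [[464.24105262  73.30942399]] muller base [[364.05439501 369.69880947]] outl centres [[474.00516111 425.89444497]
 [601.79937773 207.3354249 ]
 [638.74421222 -19.95373611]
 [461.18078079 -93.96570012]]
jar [[ 0.50863637 -0.41943997  0.04      ]]
```

Candidates for the almond: the green piece on the panel at (215,190), about 90 mm long, and the one on the table at (191,280), about 53 mm. The crop shows that the panel piece matches the size given, so it is the larger one meant. Sheets measure 120x90 between tape centres, which fits. Strip first.

Emit:
drive_tool(
  rows=[
    [[0,0,-0.083],[3.4,2.6,-0.9],8.5],
    [[0,0,-0.083],[3.4,2.6,-0.9],8.5],
    [[0,0,-0.083],[3.4,2.6,-0.9],8.5],
    [[0,0,-0.083],[3.4,2.6,-0.9],8.5],
    [[0,0,-0.083],[3.4,2.6,-0.9],8.5],
    [[0,0,-0.083],[3.4,2.6,-0.9],8.5],
    [[0,0,-0.083],[3.4,2.6,-0.9],8.5],
    [[0,0,-0.083],[3.4,2.6,-0.9],8.5],
  ],
  force=60,
)

```text
clock: 1.1
position: [0.4769, -0.3285, 0.1696]
ee_rot: [-0.0, 0.988, -0.151, -0.0]
contact_force: [-0.4, -0.4, 0.3]
width: 0.0853
gripper_force: 0.0
```

Emit:
drive_tool(
  rows=[
    [[0,0,-0.083],[3.3,2.7,-0.9],8.5],
    [[0,0,-0.083],[3.3,2.7,-0.9],8.5],
    [[0,0,-0.083],[3.3,2.7,-0.9],8.5],
    [[0,0,-0.08],[3.3,2.6,-0.9],8.5],
    [[0,0,0],[0,0,0],8.5],
    [[0,0,0],[0,0,0],8.5],
  ],
)

```text
clock: 1.85
position: [0.6075, -0.2226, 0.1338]
ee_rot: [0.0, 0.951, -0.309, -0.001]
contact_force: [-0.2, -0.3, -0.8]
width: 0.0853
gripper_force: 0.0
```

```bash
cat > st.py <<'E'
from h import *
from scipy.spatial.transform import Rotation as R
def st():
    s=manip.get_state(); q=s['ee_rot']; M=R.from_quat(np.roll(q,-1)).as_matrix()
    print('t',round(s['clock'],2),'p',(s['position']*1000).round(1),'yaw y',np.degrees(np.arctan2(M[1,1],M[0,1])).round(1),'z',M[:,2].round(3),'w',round(s['width']*1000,1),'g',round(s['gripper_force'],1),'F',np.round(s['contact_force'],1))
E
python3 - <<'E'
from st import *
st(); snap('wrist','w1')
im=cv2.imread('pics/w1.png'); print(np.load('pics/w1.npz')['V'])
E
```

```text
t 1.85 p [ 607.5 -222.6  133.8] yaw y -126.0 z [-0.002 -0.    -1.   ] w 85.3 g 0.0 F [-0.2 -0.3 -0.8]
[[-0.58911126 -0.80805043  0.00155601  0.17811501]
 [ 0.76750451 -0.56015141 -0.31171657 -0.5829973 ]
 [ 0.25275431 -0.18244149  0.95017386 -0.47055917]
 [ 0.          0.          0.          1.        ]]
```

View pics/w1.png

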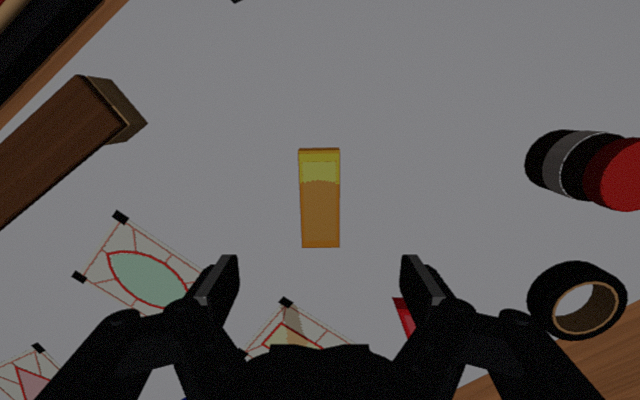

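The strip is centred ahead of the jaws, with its outline at columns 299–340 and rows 149–247. Its tape-sheet and jar are clear. I'll check its position from this view.

Run:
```python
from h import *
for z in (.02,):
    w=world('w1',[(299,149),(339,149),(340,247),(302,247)],z)*1000
    print(w.round(1),w.mean(0))
    d=w[3]-w[0]+w[2]-w[1];print(np.degrees(np.arctan2(d[1],d[0])))
w=world('w1',[(121,216),(79,277)],.006)*1000;print(w)
```

```text
[[ 655.2 -235.7   20. ]
 [ 634.8 -263.7   20. ]
 [ 556.7 -210.6   20. ]
 [ 578.4 -180.8   20. ]] [ 606.26949573 -222.71504935   20.        ]
145.08396234185233
[[705.74267903 -51.92309248   6.        ]
 [684.91127616  37.49036065   6.        ]]
```

Emit:
drive_tool(
  rows=[
    [[0,0,0],[0,0,-3],8.5],
    [[0,0,0],[0,0,-3],8.5],
    [[0,0,0],[0,0,-3],8.5],
    [[0,0,0],[0,0,-2.3],8.5],
    [[0,0,0],[0,0,0],2.5],
    [[0,0,0],[0,0,0],2.5],
    [[0,0,0],[0,0,0],2.5],
    [[0,0,0],[0,0,0],2.5],
  ],
)

```text
clock: 2.9
position: [0.6092, -0.2234, 0.0233]
ee_rot: [0.0, 0.951, -0.31, 0.002]
contact_force: [-0.1, -1.0, 5.7]
width: 0.0344
gripper_force: 62.0
```

Emit:
drive_tool(
  rows=[
    [[0,0,0],[0,0,0],2.5],
    [[0,0,0],[0,0,0],2.5],
    [[0,0,0],[0,0,0],2.5],
  ],
)

```text
clock: 3.28
position: [0.6092, -0.2234, 0.0233]
ee_rot: [0.001, 0.951, -0.31, 0.002]
contact_force: [-1.5, -1.0, 6.3]
width: 0.0346
gripper_force: 62.1
```

Emit:
drive_tool(
  rows=[
    [[0,0,0],[0,0,2],2.5],
    [[0,0,0],[0,0,3],2.5],
    [[0,0,0.15],[-2.4,2.1,0],2.5],
    [[0,0,0.15],[-2.4,2.1,0],2.5],
    [[0,0,0.15],[-2.4,2.1,0],2.5],
    [[0,0,0.15],[-2.4,2.1,0],2.5],
    [[0,0,0.15],[-2.4,2.1,0],2.5],
    [[0,0,0.15],[-2.4,2.1,0],2.5],
  ],
)

```text
clock: 4.28
position: [0.463, -0.0958, 0.0714]
ee_rot: [-0.0, 0.991, 0.137, 0.0]
contact_force: [-1.0, -0.1, -2.4]
width: 0.0347
gripper_force: 61.0
```

Emit:
drive_tool(
  rows=[
    [[0,0,0.01],[-0.3,0.3,0],2.5],
    [[0,0,0],[0,0,0],2.5],
  ],
)

```text
clock: 4.53
position: [0.462, -0.0939, 0.0717]
ee_rot: [0.001, 0.99, 0.139, 0.001]
contact_force: [-0.3, -0.5, -0.9]
width: 0.0349
gripper_force: 61.1
```

Run:
```python
from st import *
st(); snap('wrist','w2'); snap('top','t2')
im=np.hstack([cv2.imread('pics/w2.png')[50:400,100:540],cv2.resize(cv2.imread('pics/t2.png')[110:225,270:388],(359,350),interpolation=cv2.INTER_CUBIC)])
cv2.imwrite('pics/c2.png',im)
```

```text
t 4.53 p [462.  -93.9  71.7] yaw y -74.0 z [ 0.002 -0.001 -1.   ] w 34.9 g 61.1 F [-0.3 -0.5 -0.9]
```

View pics/c2.png

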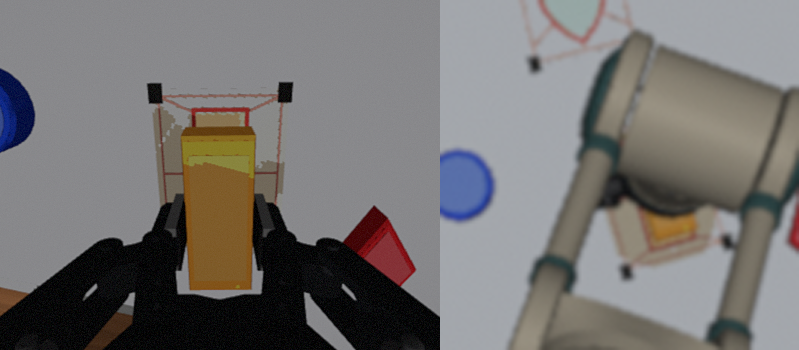

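Strip is held square over its sheet. Far edge of its top face is at full-image row ~189, near edge ~340, columns 283–355. I'll check it against the outline.

Run:
```python
from h import *
w=world('w2',[(283,189),(354,189),(352,339),(290,339)],.0755)*1000
print(w.round(1),w.mean(0)); d=w[3]-w[0]+w[2]-w[1];print(np.degrees(np.arctan2(d[1],d[0])))
t=world('w2',[(254,143),(385,142)],.006)*1000; print(t, t.mean(0)-60*np.array([np.cos(np.radians(16.6)),np.sin(np.radians(16.6)),0]))
```

```text
[[ 499.   -64.3   75.5]
 [ 508.2  -96.6   75.5]
 [ 423.6 -123.1   75.5]
 [ 413.9  -89.1   75.5]] [461.19269712 -93.25864289  75.5       ]
-163.17619826933924
[[ 504.67828873  -33.72242462    6.        ]
 [ 530.21447842 -120.75735299    6.        ]] [459.94702911 -94.38119085   6.        ]
```

Emit:
drive_tool(
  rows=[
    [[0,0,0],[0,-0.1,-2],2.5],
    [[0,0,0],[0,0,-1.5],2.5],
    [[0,0,0],[0,0,-0.9],2.5],
    [[0,0,0],[0,0,-0.4],2.5],
    [[0,0,0],[0,0,0],2.5],
    [[0,0,0],[0,0,0],2.5],
  ],
)

```text
clock: 5.38
position: [0.4615, -0.0948, 0.0236]
ee_rot: [0.0, 0.99, 0.139, 0.0]
contact_force: [0.3, -0.5, -1.6]
width: 0.0347
gripper_force: 61.1
```

Emit:
drive_tool(
  rows=[
    [[0,0,0],[0,0,0],5],
    [[0,0,0],[0,0,0],8.5],
    [[0,0,0],[0,0,0],8.5],
    [[0,0,0],[0,0,0],8.5],
    [[0,0,0],[0,0,3],8.5],
    [[0,0,0],[0,0,3.5],8.5],
    [[0,0,0],[0,0,3.5],8.5],
  ],
)

```text
clock: 6.25
position: [0.4608, -0.0945, 0.1243]
ee_rot: [-0.0, 0.99, 0.139, -0.0]
contact_force: [0.7, -0.8, 0.7]
width: 0.0849
gripper_force: 0.0
```

Emit:
drive_tool(
  rows=[
    [[0,0,0.145],[-0.9,-3.4,0.2],8.5],
    [[0,0,0.145],[-0.9,-3.4,0.2],8.5],
    [[0,0,0.145],[-0.9,-3.4,0.2],8.5],
    [[0,0,0.145],[-0.9,-3.5,0.2],8.5],
    [[0,0,0],[0,0,0],8.5],
    [[0,0,0],[0,0,0],8.5],
  ],
)

```text
clock: 7.0
position: [0.4248, -0.231, 0.1311]
ee_rot: [-0.001, 0.909, 0.416, 0.0]
contact_force: [0.0, 0.2, -1.0]
width: 0.085
gripper_force: 0.0
```

Run:
```python
from st import *
st(); snap('wrist','w3'); snap('top','t3')
im=np.hstack([cv2.imread('pics/w3.png')[50:400,100:540],cv2.resize(cv2.imread('pics/t3.png')[110:225,270:388],(359,350),interpolation=cv2.INTER_CUBIC)])
cv2.imwrite('pics/c3.png',im)
```

```text
t 7.0 p [ 424.8 -231.   131.1] yaw y -40.8 z [-0.     0.001 -1.   ] w 85.0 g 0.0 F [ 0.   0.2 -1. ]
```

View pics/c3.png

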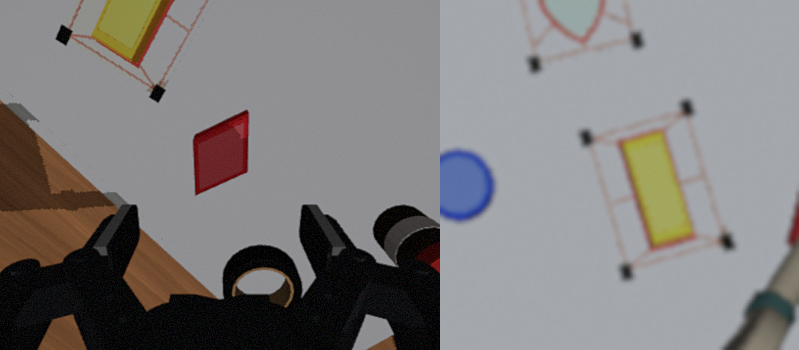

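The strip lies inside its outline. Lozenge corners in the full wrist image: (295,186),(348,161),(347,220),(296,244).

Run:
```python
from h import *
w=world('w3',[(295,186),(348,161),(347,220),(296,244)],.02)*1000
print(w.round(1),w.mean(0).round(1)); d=w[3]-w[1];print(np.degrees(np.arctan2(d[1],d[0])),np.hypot(*d[:2]))
d=w[3]-w[0]+w[2]-w[1];print('side dir',np.degrees(np.arctan2(d[1],d[0])))
print(world('top0',[(451,210)],.015))
```

```text
[[ 417.5 -204.4   20. ]
 [ 467.5 -218.    20. ]
 [ 432.1 -260.2   20. ]
 [ 379.6 -247.5   20. ]] [ 424.2 -232.5   20. ]
-161.48180947350895 92.77510907063615
side dir -130.73862693014152
[[ 0.36213242 -0.37657728  0.015     ]]
```

Emit:
drive_tool(
  rows=[
    [[0,0,0],[0,-0.1,-3],8.5],
    [[0,0,0],[0,0,-3],8.5],
    [[0,0,0],[0,0,-3],8.5],
    [[0,0,0],[0,0,-2.1],8.5],
    [[0,0,0],[0,0,0],4],
    [[0,0,0],[0,0,0],4],
    [[0,0,0],[0,0,0],4],
    [[0,0,0],[0,0,0],4],
  ],
)

```text
clock: 8.1
position: [0.426, -0.233, 0.0215]
ee_rot: [0.001, 0.909, 0.417, 0.001]
contact_force: [1.2, 0.9, 5.3]
width: 0.0474
gripper_force: 63.7
```

Emit:
drive_tool(
  rows=[
    [[0,0,0],[0,0,0],4],
    [[0,0,0],[0,0,0],4],
  ],
)

```text
clock: 8.35
position: [0.426, -0.233, 0.0215]
ee_rot: [0.001, 0.909, 0.417, 0.001]
contact_force: [1.3, 1.3, 7.1]
width: 0.0477
gripper_force: 63.9
```

Emit:
drive_tool(
  rows=[
    [[0,0,0],[0,0,2],4],
    [[0,0,0],[0,0,3.5],4],
    [[0,0,-0.041],[1.5,3.7,0],4],
    [[0,0,-0.041],[1.5,3.7,0],4],
    [[0,0,-0.041],[1.5,3.7,0],4],
    [[0,0,-0.041],[1.5,3.7,0],4],
    [[0,0,-0.041],[1.5,3.7,0],4],
    [[0,0,-0.041],[1.5,3.7,0],4],
  ],
)

```text
clock: 9.35
position: [0.5151, -0.0094, 0.0753]
ee_rot: [0.0, 0.953, 0.301, -0.0]
contact_force: [0.3, 0.1, -1.9]
width: 0.0476
gripper_force: 63.0
```

Emit:
drive_tool(
  rows=[
    [[0,0,-0.041],[1.5,3.7,0],4],
    [[0,0,-0.041],[1.4,3.7,0],4],
    [[0,0,-0.041],[1.4,3.6,0],4],
    [[0,0,-0.041],[1.4,3.6,0],4],
    [[0,0,-0.041],[1.4,3.6,0],4],
    [[0,0,-0.038],[1.4,3.6,0],4],
    [[0,0,0],[0,0,0],4],
    [[0,0,0],[0,0,0],4],
  ],
)

```text
clock: 10.35
position: [0.5992, 0.2068, 0.0748]
ee_rot: [0.0, 0.983, 0.185, -0.001]
contact_force: [-0.6, -0.0, -1.9]
width: 0.0477
gripper_force: 63.0
```

Run:
```python
from st import *
st(); snap('wrist','w4')
cv2.imwrite('pics/c4.png',cv2.imread('pics/w4.png')[50:400,100:540])
```

```text
t 10.35 p [599.2 206.8  74.8] yaw y -68.7 z [-0.002 -0.001 -1.   ] w 47.7 g 63.0 F [-0.6 -0.  -1.9]
```

View pics/c4.png

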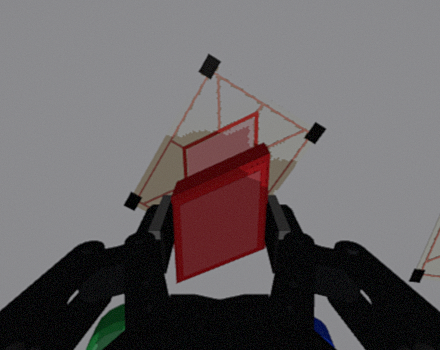

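Lozenge held parallel to its outline. Top-face corners in the crop are about (268,154),(175,192),(178,281),(266,247).

Run:
```python
from h import *
w=world('w4',np.array([(175,192),(268,154),(266,247),(178,281)])+[100,50],.0805)*1000
print(w.round(1),w.mean(0).round(1)); d=w[3]-w[1];print(np.degrees(np.arctan2(d[1],d[0])),np.hypot(*d[:2]))
t=world('w4',np.array([(209,67),(315,133),(133,202)])+[100,50],.006)*1000; print(t,'sheet centre',(t[1]+t[2])/2)
o=world('w4',np.array([(184,147),(258,114)])+[100,50],.006)*1000; print(o)
```

```text
[[606.9 234.7  80.5]
 [641.7 200.   80.5]
 [593.7 179.4  80.5]
 [555.6 215.8  80.5]] [599.5 207.4  80.5]
169.57398308724893 87.54803141743814
[[665.80580974 241.42112232   6.        ]
 [650.53471396 152.4102587    6.        ]
 [547.24710321 261.65619642   6.        ]] sheet centre [598.89090859 207.03322756   6.        ]
[[605.47285331 238.69338218   6.        ]
 [648.2640751  197.16916055   6.        ]]
```

Emit:
drive_tool(
  rows=[
    [[0,0,0],[0.1,0,-2],4],
    [[0,0,0],[0,0,-1.6],4],
    [[0,0,0],[0,0,-1.2],4],
    [[0,0,0],[0,0,-0.5],4],
    [[0,0,0],[0,0,0],4],
    [[0,0,0],[0,0,0],4],
  ],
)

```text
clock: 11.15
position: [0.6014, 0.2075, 0.0226]
ee_rot: [0.0, 0.983, 0.184, 0.0]
contact_force: [0.5, -0.2, -2.3]
width: 0.0477
gripper_force: 63.0
```

Emit:
drive_tool(
  rows=[
    [[0,0,0],[0,0,0],6],
    [[0,0,0],[0,0,0],8.5],
    [[0,0,0],[0,0,0],8.5],
    [[0,0,0],[0,0,0],8.5],
    [[0,0,0],[0,0,3],8.5],
    [[0,0,0],[0,0,3.5],8.5],
    [[0,0,0],[0,0,3.5],8.5],
  ],
)

```text
clock: 12.02
position: [0.6009, 0.2074, 0.1232]
ee_rot: [0.0, 0.983, 0.184, -0.0]
contact_force: [0.4, 0.7, 0.8]
width: 0.0846
gripper_force: 0.0
```

Emit:
drive_tool(
  rows=[
    [[0,0,0],[-3.4,-3.3,0.2],8.5],
    [[0,0,0],[-3.4,-3.3,0.2],8.5],
    [[0,0,0],[-3.4,-3.4,0.2],8.5],
    [[0,0,0],[-3.4,-3.4,0.2],8.5],
    [[0,0,0],[0,0,0],8.5],
    [[0,0,0],[0,0,0],8.5],
  ],
)

```text
clock: 12.78
position: [0.4661, 0.0736, 0.1308]
ee_rot: [0.0, 0.983, 0.184, 0.001]
contact_force: [0.5, -0.6, -0.2]
width: 0.0848
gripper_force: 0.0
```

Run:
```python
from st import *
st(); snap('wrist','w5'); snap('top','t5')
im=np.hstack([cv2.imread('pics/w5.png')[50:400,100:540],cv2.resize(cv2.imread('pics/t5.png')[70:185,150:268],(359,350),interpolation=cv2.INTER_CUBIC)])
cv2.imwrite('pics/c5.png',im)
```

```text
t 12.78 p [466.1  73.6 130.8] yaw y -68.8 z [ 0.002  0.    -1.   ] w 84.8 g 0.0 F [ 0.5 -0.6 -0.2]
```

View pics/c5.png

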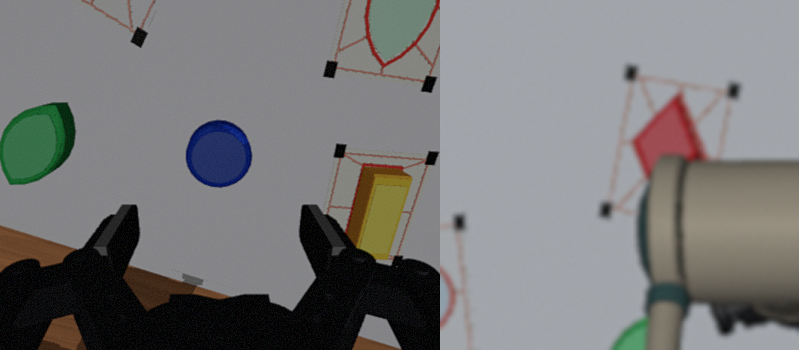

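Lozenge is within its outline. The rondel's silhouette spans 186–251 × 121–187 in the crop, so its centre is at full-image (318.5,204).

Run:
```python
from h import *
print(world('w5',[(318.5,204),(286,204),(351,204),(318.5,171),(318.5,237)],.018)*1000)
```

```text
[[463.16304337  74.15938196  18.        ]
 [452.39327401 102.01687526  18.        ]
 [473.93640818  46.29258853  18.        ]
 [491.88906935  85.26088187  18.        ]
 [432.14532604  62.17223182  18.        ]]
```

Emit:
drive_tool(
  rows=[
    [[0,0,0],[-0.2,0,-3],8.5],
    [[0,0,0],[0,0,-3],8.5],
    [[0,0,0],[0,0,-3],8.5],
    [[0,0,0],[0,0,-2.2],8.5],
    [[0,0,0],[0,0,0],5],
    [[0,0,0],[0,0,0],5],
    [[0,0,0],[0,0,0],5],
    [[0,0,0],[0,0,0],5],
  ],
)

```text
clock: 13.88
position: [0.4637, 0.0735, 0.0189]
ee_rot: [0.0, 0.983, 0.184, 0.001]
contact_force: [-0.1, 0.0, -1.8]
width: 0.0577
gripper_force: 64.0
```

Emit:
drive_tool(
  rows=[
    [[0,0,0],[0,0,0],5],
    [[0,0,0],[0,0,0],5],
  ],
)

```text
clock: 14.12
position: [0.4634, 0.0734, 0.0188]
ee_rot: [0.0, 0.983, 0.184, 0.001]
contact_force: [-0.4, 0.5, 0.6]
width: 0.0576
gripper_force: 64.4
```

Emit:
drive_tool(
  rows=[
    [[0,0,0],[0,0,2],5],
    [[0,0,0],[0,0,3.5],5],
    [[0,0,0],[0.1,3.9,0],5],
    [[0,0,0],[0.1,3.9,0],5],
    [[0,0,0],[0.1,3.9,0],5],
    [[0,0,0],[0.1,3.9,0],5],
    [[0,0,0],[0.1,3.9,0],5],
    [[0,0,0],[0.1,3.9,0],5],
  ],
)

```text
clock: 15.12
position: [0.4688, 0.3085, 0.0731]
ee_rot: [0.0, 0.983, 0.184, -0.0]
contact_force: [0.5, 0.2, -1.6]
width: 0.0577
gripper_force: 64.6
```

Emit:
drive_tool(
  rows=[
    [[0,0,0],[0.2,3.9,0],5],
    [[0,0,0],[0.2,3.9,0],5],
    [[0,0,0],[0.1,4.0,0],5],
    [[0,0,0],[0,0,0],5],
    [[0,0,0],[0,0,0],5],
  ],
)

```text
clock: 15.75
position: [0.4734, 0.4246, 0.0727]
ee_rot: [0.001, 0.983, 0.185, -0.001]
contact_force: [-0.5, 0.1, -1.8]
width: 0.0573
gripper_force: 64.6
```

Run:
```python
from st import *
st(); snap('wrist','w6')
cv2.imwrite('pics/c6.png',cv2.imread('pics/w6.png')[50:400,100:540])
```

```text
t 15.75 p [473.4 424.6  72.7] yaw y -68.7 z [-0.001 -0.002 -1.   ] w 57.3 g 64.6 F [-0.5  0.1 -1.8]
```

View pics/c6.png

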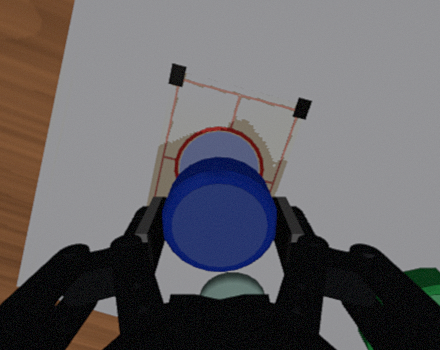

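Rondel held, silhouette columns 163–276, near edge at row 271 in the crop. The red circle's far edge is at (219,128).

Run:
```python
from h import *
f=lambda p,z: world('w6',np.array(p)+[100,50],z)*1000
print('sides',f([(163,216),(276,216)],.076), 'near',f([(220,271)],.0795),'far circ',f([(219,128),(177,168),(263,170)],.006),'tapes',f([(177,75),(303,108)],.006))
```

```text
sides [[464.54602828 453.78094758  76.        ]
 [485.74615838 399.00420762  76.        ]] near [[445.46995407 414.58335723  79.5       ]] far circ [[503.21846859 437.44147175   6.        ]
 [462.7707057  455.86922991   6.        ]
 [484.83227287 394.42429698   6.        ]] tapes [[527.3633876  477.53610438   6.        ]
 [538.2231836  387.28097893   6.        ]]
```

Emit:
drive_tool(
  rows=[
    [[0,0,0],[0.1,0,-2],5],
    [[0,0,0],[0,0,-1.6],5],
    [[0,0,0],[0,0,-1.2],5],
    [[0,0,0],[0,0,-0.5],5],
    [[0,0,0],[0,0,0],5],
    [[0,0,0],[0,0,0],5],
  ],
)

```text
clock: 16.55
position: [0.4755, 0.4257, 0.0208]
ee_rot: [-0.0, 0.983, 0.184, 0.001]
contact_force: [-0.5, 0.3, -1.5]
width: 0.0575
gripper_force: 64.6
```

Emit:
drive_tool(
  rows=[
    [[0,0,0],[0,0,0],6.5],
    [[0,0,0],[0,0,0],8.5],
    [[0,0,0],[0,0,0],8.5],
    [[0,0,0],[0,0,0],8.5],
    [[0,0,0],[0,0,3],8.5],
    [[0,0,0],[0,0,4],8.5],
    [[0,0,0],[0,0,4],8.5],
  ],
)

```text
clock: 17.42
position: [0.4749, 0.4253, 0.1313]
ee_rot: [0.0, 0.983, 0.184, -0.0]
contact_force: [0.4, 0.4, 0.7]
width: 0.0852
gripper_force: 0.0
```

Emit:
drive_tool(
  rows=[
    [[0,0,-0.131],[-1.2,-3.9,0],8.5],
    [[0,0,-0.131],[-1.2,-3.9,0],8.5],
    [[0,0,-0.131],[-1.2,-3.9,0],8.5],
    [[0,0,-0.131],[-1.2,-3.9,0],8.5],
    [[0,0,-0.131],[-1.2,-3.9,0],8.5],
    [[0,0,0],[0,0,0],8.5],
    [[0,0,0],[0,0,0],8.5],
  ],
)

```text
clock: 18.3
position: [0.4157, 0.2308, 0.1307]
ee_rot: [-0.001, 0.99, -0.142, 0.001]
contact_force: [0.1, -0.1, 0.2]
width: 0.0853
gripper_force: 0.0
```

Run:
```python
from st import *
st(); snap('wrist','w7'); snap('top','t7')
im=np.hstack([cv2.imread('pics/w7.png')[50:400,100:540],cv2.resize(cv2.imread('pics/t7.png')[110:225,100:218],(359,350),interpolation=cv2.INTER_CUBIC)])
cv2.imwrite('pics/c7.png',im)
```

```text
t 18.3 p [415.7 230.8 130.7] yaw y -106.3 z [ 0.001  0.001 -1.   ] w 85.3 g 0.0 F [ 0.1 -0.1  0.2]
```

View pics/c7.png

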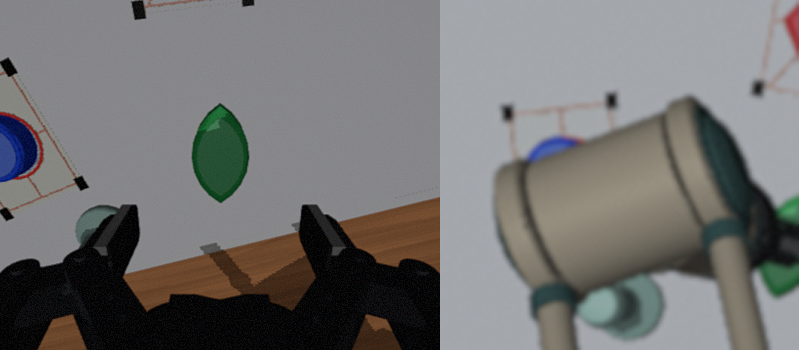

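Almond: tips at crop (220,104) and (221,202), sides at columns 192 and 249, square to the jaws. Rondel's in its circle.

Run:
```python
from h import *
w=world('w7',np.array([(220,104),(221,202),(192,153),(249,153)])+[100,50],.019)*1000
d=w[1]-w[0]; print(w.round(1),w[:2].mean(0),w[2:].mean(0),np.degrees(np.arctan2(d[1],d[0])))
```

```text
[[456.7 218.8  19. ]
 [365.6 244.4  19. ]
 [421.1 255.8  19. ]
 [406.4 205.8  19. ]] [411.15268177 231.57022943  19.        ] [413.75012512 230.84288252  19.        ] 164.3268433371478
```

Emit:
drive_tool(
  rows=[
    [[0,0,0],[-0.2,0,-3],8.5],
    [[0,0,0],[0,0,-3],8.5],
    [[0,0,0],[0,0,-3],8.5],
    [[0,0,0],[0,0,-2.1],8.5],
    [[0,0,0],[0,0,0],4],
    [[0,0,0],[0,0,0],4],
    [[0,0,0],[0,0,0],4],
    [[0,0,0],[0,0,0],4],
  ],
)

```text
clock: 19.4
position: [0.414, 0.231, 0.0204]
ee_rot: [-0.001, 0.99, -0.142, 0.001]
contact_force: [-0.3, 0.3, 4.6]
width: 0.0495
gripper_force: 62.8
```

Emit:
drive_tool(
  rows=[
    [[0,0,0],[0,0,0],4],
    [[0,0,0],[0,0,0],4],
  ],
)

```text
clock: 19.65
position: [0.414, 0.231, 0.0204]
ee_rot: [-0.001, 0.99, -0.142, 0.001]
contact_force: [-0.9, 1.9, 6.2]
width: 0.0497
gripper_force: 63.1
```

Emit:
drive_tool(
  rows=[
    [[0,0,0],[0,0,2],4],
    [[0,0,0],[0,0,3.5],4],
    [[0,0,0.057],[2.5,-2.8,0],4],
    [[0,0,0.057],[2.5,-2.8,0],4],
    [[0,0,0.057],[2.5,-2.8,0],4],
    [[0,0,0.057],[2.5,-2.8,0],4],
    [[0,0,0.057],[2.5,-2.8,0],4],
    [[0,0,0.057],[2.5,-2.8,0],4],
  ],
)

```text
clock: 20.65
position: [0.5632, 0.0612, 0.0739]
ee_rot: [0.0, 1.0, 0.03, -0.001]
contact_force: [0.1, 0.1, -1.5]
width: 0.0494
gripper_force: 63.2
```

Emit:
drive_tool(
  rows=[
    [[0,0,0.057],[2.5,-2.8,0],4],
    [[0,0,0.057],[2.5,-2.8,0],4],
    [[0,0,0.055],[2.4,-2.7,0],4],
    [[0,0,0],[0,0,0],4],
    [[0,0,0],[0,0,0],4],
  ],
)

```text
clock: 21.28
position: [0.6359, -0.0205, 0.0735]
ee_rot: [-0.0, 0.994, 0.113, -0.001]
contact_force: [0.3, 0.3, -1.6]
width: 0.0494
gripper_force: 63.2
```

Run:
```python
from st import *
st(); snap('wrist','w8')
cv2.imwrite('pics/c8.png',cv2.imread('pics/w8.png')[50:400,100:540])
```

```text
t 21.27 p [635.9 -20.5  73.5] yaw y -77.1 z [-0.003  0.001 -1.   ] w 49.4 g 63.2 F [ 0.3  0.3 -1.6]
```

View pics/c8.png

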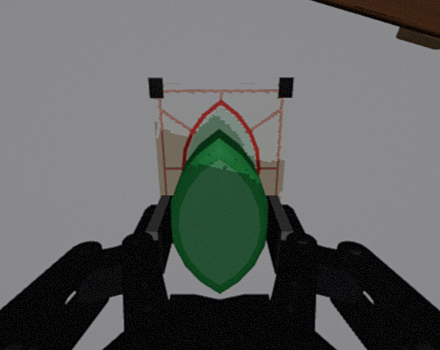

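Almond is held in line with its outline. Its tips are at crop (220,139) and (220,293), and the outline's far tip is at (221,101).

Run:
```python
from h import *
f=lambda p,z: world('w8',np.array(p)+[100,50],z)*1000
w=f([(220,139),(220,293),(171,210),(268,210)],.079)
d=w[1]-w[0]; print(w.round(1),w[:2].mean(0),w[2:].mean(0),np.degrees(np.arctan2(d[1],d[0])))
u=np.array([np.cos(.234),np.sin(.234),0])
t=f([(221,101),(155,88),(287,88)],.006); print(t[0]-46*u, t[1:].mean(0)-60*u)
```

```text
[[678.8  -9.8  79. ]
 [590.6 -30.1  79. ]
 [636.9   6.   79. ]
 [647.8 -41.9  79. ]] [634.70053321 -19.96251659  79.        ] [642.34673561 -17.94071639  79.        ] -167.03439991676234
[641.37998584 -19.74073299   6.        ] [636.50098477 -20.96186911   6.        ]
```

Emit:
drive_tool(
  rows=[
    [[0,0,0],[0.2,0,-2],4],
    [[0,0,0],[0,0,-1.6],4],
    [[0,0,0],[0,0,-1.2],4],
    [[0,0,0],[0,0,-0.5],4],
    [[0,0,0],[0,0,0],4],
    [[0,0,0],[0,0,0],4],
  ],
)

```text
clock: 22.08
position: [0.6395, -0.0207, 0.0217]
ee_rot: [0.0, 0.994, 0.113, 0.001]
contact_force: [1.2, 0.1, -2.2]
width: 0.0494
gripper_force: 63.2
```

Emit:
drive_tool(
  rows=[
    [[0,0,0],[0,0,0],6],
    [[0,0,0],[0,0,0],8.5],
    [[0,0,0],[0,0,0],8.5],
    [[0,0,0],[0,0,0],8.5],
    [[0,0,0],[0,0,3],8.5],
    [[0,0,0],[0,0,5],8.5],
    [[0,0,0],[0,0,5],8.5],
    [[0,0,0],[0,0,5],8.5],
  ],
)

```text
clock: 23.08
position: [0.6389, -0.0206, 0.2029]
ee_rot: [0.0, 0.994, 0.113, 0.0]
contact_force: [0.8, -0.5, -0.2]
width: 0.0855
gripper_force: 0.0
```

Emit:
drive_tool(
  rows=[
    [[0,0,0],[-5,-3,2],8.5],
    [[0,0,0],[-5,-4,2],8.5],
    [[0,0,0],[-5,-5,2],8.5],
    [[0,0,0],[-5,-5,0],8.5],
    [[0,0,0],[-3,-5,0],8.5],
    [[0,0,0],[-3,-5,0],8.5],
    [[0,0,0],[-2,-5,0],8.5],
    [[0,0,0],[0,-5,0],8.5],
  ],
)

```text
clock: 24.08
position: [0.374, -0.3759, 0.2575]
ee_rot: [0.0, 0.994, 0.112, 0.0]
contact_force: [1.3, 0.3, -0.6]
width: 0.0849
gripper_force: 0.0
```

Emit:
drive_tool(
  rows=[
    [[0,0,0],[0,-5,0],8.5],
    [[0,0,0],[0,-5,0],8.5],
    [[0,0,0],[0,-5,0],8.5],
    [[0,0,0],[0,0,0],8.5],
    [[0,0,0],[0,0,0],8.5],
  ],
)

```text
clock: 24.7
position: [0.3755, -0.5239, 0.2565]
ee_rot: [-0.001, 0.994, 0.113, -0.0]
contact_force: [-0.0, 1.0, 0.5]
width: 0.0851
gripper_force: 0.0
```

Run:
```python
from st import *
st(); snap('top','t9')
cv2.imwrite('pics/c9.png',cv2.resize(cv2.imread('pics/t9.png')[75:225,115:415],None,fx=2.66,fy=2.66,interpolation=cv2.INTER_CUBIC))
```

```text
t 24.7 p [ 375.5 -523.9  256.5] yaw y -77.0 z [-0.001  0.002 -1.   ] w 85.1 g 0.0 F [-0.   1.   0.5]
```

View pics/c9.png

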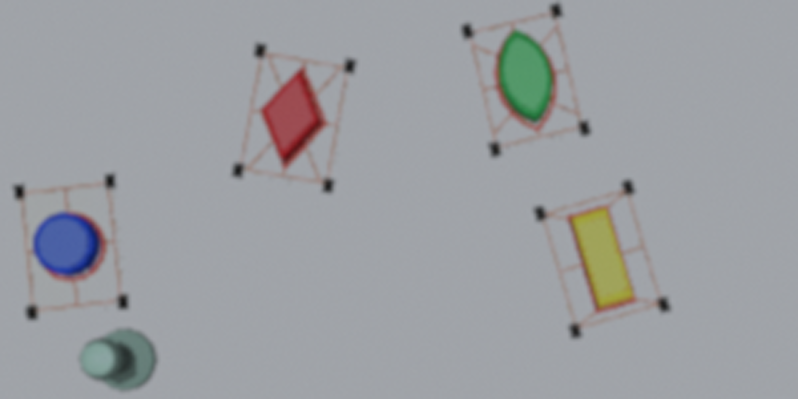

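All four are on their outlines. As a numeric check, the tops are the flat faces at z≈0.028: rondel centre (67,244), lozenge corners (303,69),(285,161), strip (570,214),(607,206),(633,298),(599,308), almond tips (516,31),(537,121).

Run:
```python
from h import *
def W(p,z): return world('t9',(np.array(p,float)+.5)/2.66-.5+[115,75],z)[:,:2]*1000
for n,p,t in [('rondel',[(67,244)],(474.6,425.9)),('loz',[(303,69),(285,161),(262,110),(325,122)],(601.4,207.3)),('strip',[(570,214),(607,206),(633,298),(599,308)],(461.3,-94.4)),('almond',[(516,31),(537,121),(498,72),(553,80)],(638.4,-20.4))]:
    w=W(p,.026); print(n,(w.mean(0)-t).round(1), [] if len(p)<4 else np.degrees(np.arctan2(*(w[1]-w[0])[::-1])).round(1))
```

```text
rondel [ 0.5 -2.9] []
loz [-1.9 -3.2] 169.3
strip [0.7 0.4] -77.9
almond [-1.1 -0.5] -167.1
```

```bash
python3 -c "
from h import *
print(job.sign_off())"
```

```text
the job is handed in; nothing more can be done
None
```

I placed all four glass pieces flat on their own drawings, by my last overhead check within about 4 mm of centre and within about 1° where I measured heading (lozenge and almond; the strip looks square to its outline); jar and muller were left alone, and the job is handed in at about 25 s on the robot's clock, but the sign-off returned no verdict.

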